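# Set the cam clamp of a disc filter holder

### The arm

A 7-joint arm with a two-finger parallel gripper is mounted at the origin on the work surface. World frame = base frame: x ahead of the robot, y to its left, z up, the work surface at z = 0. Lengths are in mm, angles in rad, forces in N, time in s.
With the tool pointing down it reaches from about 400 to 875 mm from the base axis. Payload 4.4 kg.
Tool frame: the origin (TCP) lies at the very end of the fingers, on their centre line; the grasp point (between the pads) lies 19 mm behind it; z points along the fingers, y is the direction in which the jaws open and shut (so a half turn about z gives the same grasp; the last joint's range is limited). The gripper opens to 85 mm and grips with 20 to 120 N. Pads are 22 mm wide; open, the fingers measure 114 mm over their backs; the gripper's body (76 mm by 85 mm) begins 54 mm behind the grasp point. The pads swing forward as they close: fully open they stand 13 mm farther back than shut.
Start: joints at [1.037, 0.628, 0.038, 1.517, -0.027, 0.996, -0.02], TCP at [293.129, -580.167, 231.313] pointing down, gripper open.
Joint ranges: [-3.06, 3.06], [-0.37, 2.12], [-1.25, 1.32], [0.18, 2.47], [-1.1, 4.24], [0.23, 1.98], [-2.94, 2.94]. Speed limits (rad/s): [2.57, 2.57, 3.14, 3.14, 3.14, 3.14, 3.14].

### API

Orientations are given as [roll, pitch, yaw] about the fixed x, y, z axes, in that order (R = Rz(yaw) Ry(pitch) Rx(roll)).
In Python, from cell import ctrl gives the robot as it stands.
- The arm moves only by the shell command python3 -m crank 'ROWS' [OPENING]. ROWS is JSON, a list that holds one entry, the list of rows, each a list of 6 numbers: the shift along the tool's x, y, z in units of 30 mm (1.0 is 30 mm), then the turn, a rotation vector about the tool's x, y, z in units of 6 degrees (1.0 is 6 degrees). In form: [[[tx, ty, tz, rx, ry, rz], ...]]. A call has 1 to 12 rows; each row shifts and turns the pose as measured when the row begins, along the tool's axes as they then stand; what a row does not reach is not made up. A row lasts 1/12 s, in which the tool goes at most 41.7 mm and 7.16 degrees, less where a joint would pass 70% of its speed; a pose out of reach is approached as far as the arm can. A call is refused whole if a number of a shift passes 1 or a number of a turn 1, either way. A call with a gripper value outside its range is refused whole. OPENING is the gripper command: -1 is fully open, 1 is shut, values between are in proportion, set as the call begins (- or left out, the last holds). The fingers move at their own pace and stop on an object; the grip force is fixed at half the most. Time passes only in rows, so rows that do not move let the fingers close. It gives the time, the measured TCP pose, the force and the opening at its end, in the units of the state.
- ctrl.read_state(): the state, without advancing time (a new reading comes with each control period).
- ctrl.get_image(name): name is "side" or "top"; returns a dict with "color" (420x560x3 uint8, red, green, blue), "depth" (420x560 float32, mm along the optical axis (not along the pixel's ray), 0 where there is no reading), "camera_matrix" (3x3 intrinsics, pixels), "k1" (the pictures are not rectified: a ray, as slopes to the right and down, at radius r is drawn at 1 + k1 r^2 times it, then the intrinsics apply), "R" (3x3) and "t" (3): a world point X has camera coordinates R X + t. Camera axes: x right, y down, z forward; pixel columns grow to the right and rows downward; lengths in mm; the calibration is good to about 2 mm. A picture is of the moment at which its call begins.
- ctrl.finish_job(): hands the job in, once; it reports no verdict.
Trained networks look in a picture, given as the dict that the camera call returned (one of the last four; its "shot" number tells which), for a name from the list of things; names that differ only in an ending like _2 or _b are one class to them, and where a whole thing is asked for, a point or a joint stands for the part that bears it (a point fixed in the world has none). Each returns a list of dicts, best first, with "conf" (0 to 1); they miss things now and then, are a little off and sometimes report something else, mostly with a low value. They report only what shows in the picture. A call takes as long as a camera call. They do not tell look-alikes from the thing itself.
- ctrl.search_frame(query, picture): "extent" ([centre column, centre row, width, height] in pixels, round what is visible of it).
The state is a dict: "clock": time; "qpos": joint angles; "qd": joint speeds; "tau": joint torques, N m; "eef_pos": TCP position; "tool_rot": TCP orientation; "force": force on the tool from outside, world axes, zero at the start; "torque": the same for the moment, N m; "width": finger opening in mm.
Only numpy, scipy, OpenCV 4.12 (cv2) and the standard library are available. Lean on these libraries where they do the work, as an engineer would, in place of code of your own. Each camera call takes 0.05 s, during which the arm holds its last target. There are 200 camera calls.

### The job

The filter holder with the blue lever is clamped too loosely. Swing its blue cam lever fully open, then turn the black wing nut on top clockwise until its red end points at the red mark on the white disc, and swing the blue lever fully closed again, back at the green pin. Leave the nut on its mark, let go, and do not touch the holder with the yellow lever.

Things in the scene. Friction and masses are not known exactly. Their poses are not given: they have to be found in the camera images.
- blue_holder: fixed round steel housing, 128 mm across, 56 high (hose barbs to +x, +y reach 20 mm further), with upright clamp screw, blue lever and black wing nut. Origin: on the screw axis at bench height, z up. White fixed disc 76 mm across, top at 80 mm, has the red mark along +x. Stop pins 50 mm from the axis: green by the lever's closed place, black by its open place.
- blue_lever (a joint): blue cam lever, swings level about the holder's axis: 0 closed stop, 1.4 rad open stop, growing counter-clockwise from above. It points at 140 deg + joint value from the holder's +x. Arm 16 mm wide, 60-69 mm above bench; at its end an upright round knob, 20 mm diameter, 110 mm from the axis, 60-112 mm above bench. 1-2 N at the knob moves it; it stays where left.
- blue_nut (a joint): black wing nut on the holder's axis: upright bar 56 mm long, 12 thick, 86-118 mm above bench, one end red. 0 = red end along the holder's +x, at the red mark; positive = counter-clockwise from above (slack). The bar lies at this angle from +x. Starts 0.6-1.35 rad slack; stops at -0.5 and 1.5; about 0.05 N m turns it, stays where left, keeps its height.
- yellow_holder: second holder, same shape and size, with a yellow lever: set for another sample, not to be touched. Origin and axes as for the blue one; its yellow knob is 110 mm from its axis, 112 mm high, at 140 to 192 deg from its +x.
Things that resemble listed ones, but are neither listed nor needed, are in the scene too. Leave any purple look-alike of the blue_holder alone.

How it is judged (in metres and radians):
On the way, in this order (a step that is already met when the one before it is completed fails the run):
1. the blue lever is swung fully open (within 0.2 rad of its open stop) (value of joint blue_lever above 1.2 rad), for 0.1 s.
2. with the lever still open, the nut's red end points at the mark (within 0.25 rad) (value of joint blue_lever above 1.1 rad and value of joint blue_nut between -0.25 and 0.25 rad), for 0.2 s.
At the end, for the whole second after the job is handed in: the blue lever is closed (within 0.2 rad, about 11 degrees, of its closed stop), the nut's red end points at the red mark (within 0.25 rad, about 14 degrees), and both are at rest and released (value of joint blue_lever below 0.2 rad and value of joint blue_nut between -0.25 and 0.25 rad and velocity of joint blue_lever between -0.1 and 0.1 rad/s and velocity of joint blue_nut between -0.1 and 0.1 rad/s); the robot touches nothing.
It fails at once if the holder with the yellow lever is touched (more than 2 N) (contact force between the arm and yellow_holder above 2 N).
It fails at once if the holder with the yellow lever is touched by the fingers (more than 2 N) (contact force between the fingers and yellow_holder above 2 N).
It also fails if it takes over 72 s, if anything falls off the work surface, if the arm or the gripper's body presses on something with over 40 N, if the wrist force passes 120 N, or if a joint passes its speed limit or range.

## Working session

There is one attempt and no reset: what is moved stays moved. The work goes in short steps, Python scripts to look and compute and a shell command to move; the robot and the scene stay as the last step left them, time stands still between calls to the robot, and variables do not carry over. Pictures are saved under pics/ and viewed, about 8 in all and at most 12, crops included, and the job is handed in when it is done.

```bash
mkdir -p pics
cat > h.py <<'E'
import numpy as np, cv2
from cell import ctrl
def ray(p,u,v):
    K=p["camera_matrix"]; d=np.array([(u-K[0,2])/K[0,0],(v-K[1,2])/K[1,1]]); s=d.copy()
    for _ in range(20): s=d/(1+p["k1"]*(s@s))
    return s
def world(p,u,v,z=None,depth=None):
    R=np.array(p["R"]);t=np.array(p["t"]); s=ray(p,u,v); c=np.array([s[0],s[1],1.])
    if depth is None:
        o=-R.T@t; d=R.T@c; return o+d*(z-o[2])/d[2]
    return R.T@(c*depth-t)
def proj(p,X):
    c=np.array(p["R"])@np.array(X,float)+np.array(p["t"]); s=c[:2]/c[2]; s=s*(1+p["k1"]*(s@s)); K=p["camera_matrix"]
    return s[0]*K[0,0]+K[0,2], s[1]*K[1,1]+K[1,2]
def save(p,n): cv2.imwrite(n,p["color"][:,:,::-1])
E
python3 - <<'E'
from h import *
for n in ("top","side"):
    p=ctrl.get_image(n); save(p,f"pics/{n}1.png")
    print(n,(-np.array(p["R"]).T@p["t"]).round(),p["k1"])
    for q in ("blue_holder","blue_lever","blue_nut","yellow_holder"):
        for r in ctrl.search_frame(q,p)[:4]: print(q,np.round(r["extent"]),round(r["conf"],2))
print(ctrl.read_state())
E
```

```text
top [ 477. -124.  786.] -0.06549675151687262
blue_holder [332. 229.  73. 106.] 0.83
blue_holder [462. 203.  78.  95.] 0.58
blue_lever [326. 255.  22.  45.] 0.89
blue_lever [457. 230.  26.  45.] 0.79
blue_lever [123. 238.  82.  97.] 0.59
blue_nut [339. 215.  28.  12.] 0.87
blue_nut [481. 185.  26.  36.] 0.72
yellow_holder [126. 237.  83. 103.] 0.73
side [165. 348. 469.] -0.02012200810791742
blue_holder [318. 194.  85.  73.] 0.95
blue_holder [367. 151.  70.  61.] 0.77
blue_holder [335. 202.  52.  30.] 0.35
blue_lever [342. 202.  37.  28.] 0.92
blue_lever [381. 152.  42.  23.] 0.63
blue_nut [317. 171.  19.  26.] 0.56
blue_nut [368. 131.  24.  18.] 0.56
yellow_holder [138. 322. 114. 115.] 0.78
{'clock': 0.5, 'qpos': array([ 1.03722362,  0.62840535,  0.03849219,  1.51745925, -0.02699422,
        0.99631322, -0.0200094 ]), 'qd': array([ 1.17930542e-03, -1.78273492e-03, -7.93761956e-04, -2.29209991e-03,
       -7.86668351e-04, -1.19159062e-03,  5.05996622e-05]), 'tau': array([-4.13222451e-04, -5.62804627e+01,  1.22441255e+00, -1.93603975e+01,
        1.08794370e-02,  2.70378063e-03, -4.05089850e-06]), 'eef_pos': array([ 293.09879337, -580.13890359,  231.29080681]), 'tool_rot': array([-3.14152487e+00, -3.35989359e-05,  4.67746411e-01]), 'force': array([-0.19147739, -1.05448399,  0.64861454]), 'torque': array([ 0.01394868, -0.03769087,  0.04752046]), 'width': 85.48198665760366}
```

View pics/top1.png

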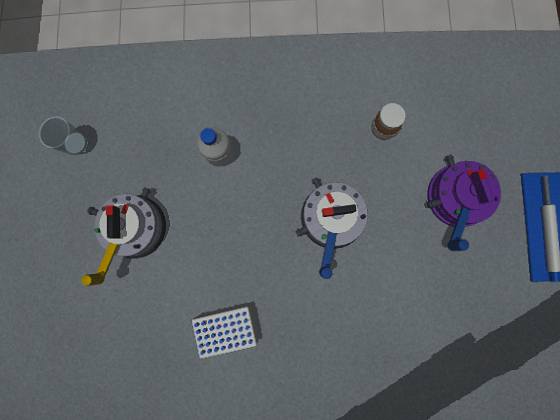

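View pics/side1.png

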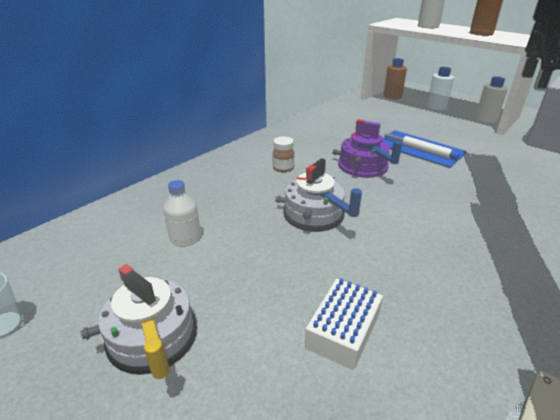

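Three candidates in the top view: yellow-lever holder (125,225), blue-lever holder (335,215) and purple look-alike (465,193). The one at (335,215) fits, with a steel body, white disc and blue lever. I'll measure it and confirm in a crop.

Run:
```python
from h import *
P={n:ctrl.get_image(n) for n in ("top","side")}
p=P["top"]; c=p["color"].astype(int); D=p["depth"]
roi=np.zeros(D.shape,bool); roi[165:290,285:385]=1
r,g,b=c[...,0],c[...,1],c[...,2]
W=np.zeros(D.shape+(3,))
for v in range(165,290):
    for u in range(285,385):
        if D[v,u]>0: W[v,u]=world(p,u,v,depth=D[v,u])
def st(n,m):
    m=m&roi; q=W[m]; vv,uu=np.nonzero(m); print(n,m.sum(),"px",uu.mean().round(1),vv.mean().round(1),"W",np.median(q,0).round(1),"z",np.percentile(q[:,2],[5,95]).round(1))
    return q
blue=(b>r*1.6)&(b>80)&(b>g+25); red=(r>150)&(g<80); white=(r>185)&(g>185)&(b>185)
qb=st("blue",blue); st("knobtop",blue&(W[...,2]>100)); 
st("red hi",red&(W[...,2]>105)); st("red lo",red&(W[...,2]<95)&(W[...,2]>60)); q=st("white",white&(W[...,2]>60))
blk=(r<60)&(g<60)&(b<60)&(W[...,2]>105); q2=st("black hi",blk)
(cx,cy),rad=cv2.minEnclosingCircle(q[:,:2].astype(np.float32)); print("disc",cx,cy,rad)
bar=(blk|(red&(W[...,2]>105)))&roi; print("bar",cv2.minAreaRect(W[bar][:,:2].astype(np.float32)))
grn=(g>r*1.4)&(g>b*1.3)&(W[...,2]>40); st("green",grn)
# steel rim
rim=(W[...,2]>50)&(W[...,2]<60)&roi; print("rim",cv2.minEnclosingCircle(W[rim][:,:2].astype(np.float32)),rim.sum())
im=cv2.resize(p["color"][155:295,275:395,::-1],None,fx=4,fy=4,interpolation=cv2.INTER_CUBIC)
s=P["side"]["color"][150:240,270:380,::-1]; s=cv2.resize(s,None,fx=2.9,fy=2.9,interpolation=cv2.INTER_CUBIC)
o=np.zeros((560,800,3),np.uint8); o[:,:480]=im; o[:s.shape[0],480:480+s.shape[1]]=s[:,:320]
cv2.imwrite("pics/crop1.png",o)
for n in ("top","side"):
  for q in ("blue_lever","blue_nut"):
    for x in ctrl.search_frame(q,P[n])[:1]: print(n,q,x["extent"])
for a in ([0,0,0],[700,-150,0],[700,-150,80]): print(a,proj(P["top"],a),proj(P["side"],a))
# yellow, purple places
for nm,(u,v) in dict(yel=(119,225),yknob=(88,281),pur=(470,192),bottle=(209,136),rack=(224,333),jar=(391,115)).items(): print(nm,world(p,u,v,depth=D[v,u]).round())
```

```text
blue 369 px 328.0 254.8 W [ 478.9 -191.2   70.1] z [ 67.7 113.2]
knobtop 93 px 326.2 272.9 W [ 447.  -183.5  112.1] z [110.2 114.1]
red hi 33 px 328.2 211.1 W [ 551.5 -190.2  119.7] z [118.  121.5]
red lo 4 px 327.8 197.8 W [ 580.5 -195.2   81.9] z [80.7 83.3]<stdin>:11: RuntimeWarning: Mean of empty slice.
  ret = ret.dtype.type(ret / rcount)
  return _methods._mean(a, axis=axis, dtype=dtype,
  ret = um.true_divide(
Traceback (most recent call last):
IndexError: index -1 is out of bounds for axis 0 with size 0
```

```bash
cat > meas.py <<'E'
from h import *
def measure(P,out=None):
    p=P["top"]; c=p["color"].astype(int); D=p["depth"]
    roi=np.zeros(D.shape,bool); roi[165:290,270:400]=1
    r,g,b=c[...,0],c[...,1],c[...,2]; W=np.zeros(D.shape+(3,))
    for v in range(165,290):
        for u in range(270,400):
            if D[v,u]>0: W[v,u]=world(p,u,v,depth=D[v,u])
    Z=W[...,2]
    def st(n,m):
        m=m&roi; vv,uu=np.nonzero(m)
        if m.sum(): print(n,m.sum(),"px",uu.mean().round(1),vv.mean().round(1),"W",W[m].mean(0).round(1))
        return W[m]
    blue=(b>r*1.6)&(b>80)&(b>g+25); red=(r>130)&(g<80)&(b<80)
    st("knobtop",blue&(Z>105)); st("arm",blue&(Z<80))
    st("redend",red&(Z>110)); st("mark",red&(Z<90)&(Z>70))
    blk=(c.max(-1)<75)
    st("black",blk&(Z>110)); st("green",(g>r*1.4)&(g>b*1.3)&(Z>40)); st("blackpins",blk&(Z>55)&(Z<90))
    bar=(blk|red)&(Z>112)&roi
    if bar.sum()>5: print("bar",cv2.minAreaRect(W[bar][:,:2].astype(np.float32)))
    for nm,lo,hi in (("disc",75,85),("rim",50,61)):
        m=(Z>lo)&(Z<hi)&roi&~blue
        print(nm,cv2.minEnclosingCircle(W[m][:,:2].astype(np.float32)),W[m].mean(0).round(1))
E
python3 - <<'E'
from meas import *
P={n:ctrl.get_image(n) for n in ("top","side")}
measure(P); p=P["top"]; D=p["depth"]
im=cv2.resize(p["color"][155:295,275:395,::-1],None,fx=4,fy=4,interpolation=cv2.INTER_CUBIC)
s=P["side"]["color"][150:240,270:380,::-1]; s=cv2.resize(s,None,fx=2.9,fy=2.9,interpolation=cv2.INTER_CUBIC)
o=np.zeros((560,800,3),np.uint8); o[:,:480]=im; o[:s.shape[0],480:799]=s[:,:319]
cv2.imwrite("pics/crop1.png",o)
for nm,(u,v) in dict(yel=(119,225),yknob=(88,281),pur=(470,192),purknob=(459,245),bottle=(209,136),rack=(224,333),jar=(391,115)).items(): print(nm,world(p,u,v,depth=D[v,u]).round())
# height of knob/nut from two views: triangulate knob top
def tri(a,b):
    A=[];B=[]
    for q,(u,v) in ((P["top"],a),(P["side"],b)):
        o_=-np.array(q["R"]).T@q["t"]; s=ray(q,u,v); d=np.array(q["R"]).T@np.array([s[0],s[1],1]); d/=np.linalg.norm(d); M=np.eye(3)-np.outer(d,d); A.append(M);B.append(M@o_)
    return np.linalg.solve(sum(A),sum(B))
print("tri knob",tri((326.2,272.9),(355,192)).round(1),"tri nut top",tri((339.5,211),(316.5,166)).round(1))
E
```

```text
knobtop 93 px 326.2 272.9 W [ 447.  -183.7  112.5]
arm 279 px 328.6 248.6 W [ 488.7 -193.6   69.6]
redend 60 px 327.4 210.9 W [ 551.9 -189.3  119.9]
mark 39 px 329.4 197.4 W [ 580.6 -197.6   81.6]
black 166 px 343.6 210.1 W [ 552.6 -217.2  118. ]
green 16 px 323.5 236.5 W [ 511.  -185.4   67.3]
blackpins 158 px 329.1 214.2 W [ 552.7 -197.7   63.3]
bar ((513.879638671875, -186.83567810058594), (48.437538146972656, 133.62603759765625), 60.1427001953125)
disc ((517.9857788085938, -197.4312744140625), 75.93920135498047) [ 552.4 -208.6   80.7]
rim ((549.9054565429688, -200.04490661621094), 71.22277069091797) [ 553.4 -205.4   56.7]
yel [542. 186.  89.]
yknob [443. 230. 113.]
pur [ 582. -455.   82.]
purknob [ 487. -414.  112.]
bottle [692.  13. 119.]
rack [338.   4.  45.]
jar [ 734. -321.   76.]
tri knob [ 447.4 -183.7  108.2] tri nut top [ 552.  -210.7  112.5]
```

View pics/crop1.png

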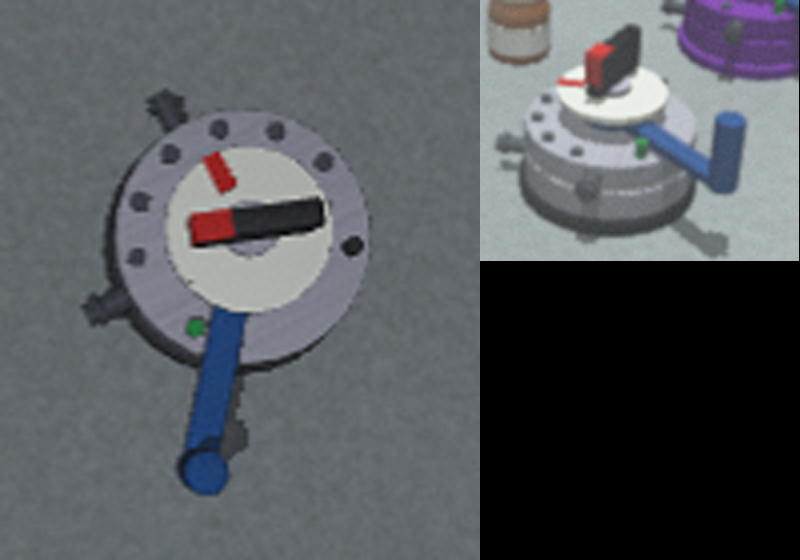

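The crop confirms the target: a steel holder with its green pin beside the blue lever. The axis is near (552,-209) and its +x points about 23° in the world. The lever is at 166°, the knob at (447,-184) and the nut's red end at 91°, so about 67° slack. I'll cage the knob loosely between the fingers.

```bash
python3 -m crank '[[[0.88,-0.79,0,0,0,0],[0.88,-0.79,0,0,0,0],[0.88,-0.79,0,0,0,0],[0.88,-0.79,0,0,0,0],[0.88,-0.79,0,0,0,0],[0.88,-0.79,0,0,0,0],[0.88,-0.79,0,0,0,0],[0.88,-0.79,0,0,0,0],[0.88,-0.79,0,0,0,0],[0.88,-0.79,0,0,0,0],[0.88,-0.79,0,0,0,0],[0.88,-0.79,0,0,0,0]]]' -0.06
python3 -m crank '[[[0,0,0,0,0,0.85],[0,0,0,0,0,0.85],[0,0,0,0,0,0.85],[0,0,0,0,0,0.85],[0,0,0,0,0,0.85],[0,0,0,0,0,0.85],[0,0,0,0,0,0.85],[0,0,0,0,0,0.85],[0,0,0,0,0,0],[0,0,0,0,0,0]]]'
```

```text
clock: 1.7
eef_pos: [451.0, -179.1, 229.3]
tool_rot: [3.131, 0.003, 0.448]
force: [0.2, -0.3, 0.1]
width: 45.6
clock: 2.53
eef_pos: [457.5, -165.8, 231.4]
tool_rot: [3.138, -0.011, -0.274]
force: [-0.2, -0.0, 0.4]
width: 45.2
```

```bash
cat >> h.py <<'E'
from scipy.spatial.transform import Rotation as Ro
def todo(x,y,z,yaw):
    s=ctrl.read_state(); R=Ro.from_euler("xyz",s["tool_rot"]); T=Ro.from_euler("xyz",[np.pi,0,np.radians(yaw)])
    print("shift",(R.inv().apply(np.array([x,y,z])-s["eef_pos"])/30).round(2),"turn",((R.inv()*T).as_rotvec(degrees=True)/6).round(2),"pos",s["eef_pos"].round(1),"yaw",np.degrees(s["tool_rot"][2]).round(1),"clk",s["clock"],"F",s["force"].round(1))
E
python3 -c "
from h import *
todo(447,-184,231,-14);todo(447,-184,78,-14)"
```

```text
shift [-0.17  0.68  0.01] turn [ 0.04 -0.1  -0.29] pos [ 457.5 -165.8  231.4] yaw -15.7 clk 2.5333 F [-0.2 -0.   0.4]
shift [-0.23  0.66  5.11] turn [ 0.04 -0.1  -0.29] pos [ 457.5 -165.8  231.4] yaw -15.7 clk 2.5333 F [-0.2 -0.   0.4]
```

```bash
python3 -m crank '[[[-0.08,0.3,0,0,0,-0.1],[-0.08,0.3,0,0,0,-0.1],[0,0.05,0,0,0,0],[0,0,0.5,0,0,0],[0,0,0.5,0,0,0],[0,0,0,0,0,0],[0,0,0,0,0,0]]]'
python3 -c "
from h import *
todo(447,-184,78,-14); p=ctrl.get_image('top'); print(ctrl.search_frame('blue_lever',p)[:2])"
```

```text
clock: 3.12
eef_pos: [449.9, -183.6, 202.1]
tool_rot: [3.139, -0.015, -0.239]
force: [0.2, 0.3, 0.1]
width: 44.7
shift [-0.15  0.02  4.13] turn [ 0.03 -0.15  0.05] pos [ 449.9 -183.6  202.1] yaw -13.7 clk 3.1167 F [0.2 0.3 0.1]
[{'extent': [456.7, 229.2, 24.6, 45.2], 'conf': 0.57}, {'extent': [330.2, 239.7, 13.9, 19.8], 'conf': 0.45}]
```

```bash
python3 -m crank '[[[-0.05,0,0.4,0,-0.05,0],[-0.05,0,0.4,0,-0.05,0],[-0.05,0,0.4,0,-0.05,0],[0,0,0.4,0,0,0],[0,0,0.4,0,0,0],[0,0,0.4,0,0,0],[0,0,0.4,0,0,0],[0,0,0.4,0,0,0],[0,0,0.4,0,0,0],[0,0,0.3,0,0,0],[0,0,0,0,0,0],[0,0,0,0,0,0]]]'
python3 - <<'E'
from h import *
todo(447,-184,78,-14); p=ctrl.get_image('side')
cv2.imwrite("pics/side2.png",cv2.resize(p["color"][90:270,230:450,::-1],None,fx=3,fy=3))
E
```

```text
clock: 4.22
eef_pos: [450.5, -182.7, 79.8]
tool_rot: [3.139, -0.008, -0.233]
force: [0.5, -0.1, -0.1]
width: 44.9
shift [-0.1   0.07  0.06] turn [ 0.03 -0.08  0.11] pos [ 450.5 -182.7   79.8] yaw -13.4 clk 4.2167 F [ 0.5 -0.1 -0.1]
```

View pics/side2.png

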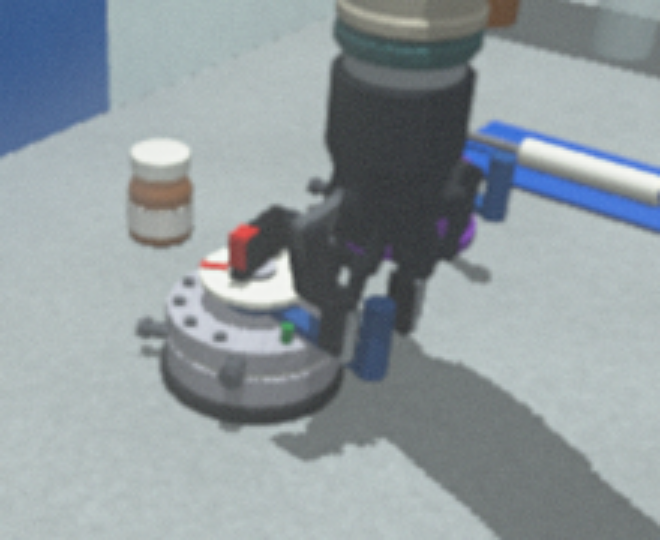

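Run:
```python
from h import *
p=ctrl.get_image('side'); f=lambda X:tuple(np.round((np.array(proj(p,X))-[230,90])*3))
y=np.array([np.sin(np.radians(-14)),-np.cos(np.radians(-14)),0]);t=np.array([450.5,-182.7,86])
for n,X in dict(knobtop=[447,-184,112],knobbot=[447,-184,60],tipA=t-y*25,tipB=t+y*25,mid=t).items(): print(n,f(X))
```

```text
knobtop (np.float64(377.0), np.float64(300.0))
knobbot (np.float64(368.0), np.float64(373.0))
tipA (np.float64(336.0), np.float64(350.0))
tipB (np.float64(396.0), np.float64(324.0))
mid (np.float64(366.0), np.float64(337.0))
```

The projections match the picture: the knob stands between the fingers. I'll swing it open along the arc.

```bash
python3 -m crank '[[[0,0.2,0,0,0,-0.5],[0,0.2,0,0,0,-0.5],[0,0.2,0,0,0,-0.5],[0,0.2,0,0,0,-0.5],[0,0.2,0,0,0,-0.5],[0,0.2,0,0,0,-0.5],[0,0.2,0,0,0,-0.5],[0,0.2,0,0,0,-0.5],[0,0.2,0,0,0,-0.5],[0,0.2,0,0,0,-0.5],[0,0,0,0,0,0],[0,0,0,0,0,0]]]'
python3 - <<'E'
from h import *
def arc(a,r=109,yo=0): # lever world angle
    a_=np.radians(a); todo(552+r*np.cos(a_),-209+r*np.sin(a_),80,a-180)
s=ctrl.read_state(); d=s["eef_pos"][:2]-[552,-209]; print("tcp polar",np.hypot(*d),np.degrees(np.arctan2(d[1],d[0]))%360)
arc(205); arc(235)
E
```

```text
clock: 5.32
eef_pos: [453.7, -241.9, 88.4]
tool_rot: [3.131, -0.012, 0.319]
force: [0.1, 0.4, -0.4]
width: 45.4
tcp polar 103.68919230178695 198.51838572617524
shift [-0.16  0.41  0.28] turn [ 0.11 -0.11 -1.12] pos [ 453.7 -241.9   88.4] yaw 18.3 clk 5.3167 F [ 0.1  0.4 -0.4]
shift [0.54 2.16 0.31] turn [ 0.14 -0.08 -6.12] pos [ 453.7 -241.9   88.4] yaw 18.3 clk 5.3167 F [ 0.1  0.4 -0.4]
```

```bash
python3 -m crank '[[[-0.04,0.2,0.05,0,0,-0.5],[-0.04,0.2,0.05,0.02,0,-0.5],[-0.04,0.2,0.05,0.02,0,-0.5],[-0.04,0.2,0.05,0.02,0,-0.5],[0,0.2,0.05,0.02,0,-0.5],[0,0.2,0.05,0.02,0,-0.5],[0,0.2,0.05,0,0,-0.5],[0,0.2,0.05,0,0,-0.5],[0,0.2,0.03,0,0,-0.5],[0,0.2,0.03,0,0,-0.5],[0,0,0,0,0,0],[0,0,0,0,0,0]]]'
cat > arc.py <<'E'
from h import *
import sys
def arc(a,r=109):
    a_=np.radians(a); todo(552+r*np.cos(a_),-209+r*np.sin(a_),80,a-180)
s=ctrl.read_state(); d=s["eef_pos"][:2]-[552,-209]; print("tcp polar",np.hypot(*d),np.degrees(np.arctan2(d[1],d[0]))%360)
for a in sys.argv[1:]: arc(float(a))
E
python3 arc.py 247 257
```

```text
clock: 6.32
eef_pos: [480.7, -288.6, 79.1]
tool_rot: [3.139, -0.008, 0.856]
force: [-0.8, 0.7, -0.5]
width: 45.1
tcp polar 106.82478693474017 228.14441776293506
shift [ 0.1   1.18 -0.03] turn [ 0.04 -0.07 -2.99] pos [ 480.7 -288.6   79.1] yaw 49.1 clk 6.3167 F [-0.8  0.7 -0.5]
shift [ 0.35  1.76 -0.02] turn [ 0.04 -0.07 -4.65] pos [ 480.7 -288.6   79.1] yaw 49.1 clk 6.3167 F [-0.8  0.7 -0.5]
```

```bash
python3 -m crank '[[[0.02,0.2,0,0,0,-0.5],[0.02,0.2,0,0,0,-0.5],[0.02,0.2,0,0,0,-0.5],[0.02,0.2,0,0,0,-0.5],[0.02,0.2,0,0,0,-0.5],[0.02,0.2,0,0,0,-0.5],[0.02,0.2,0,0,0,-0.4],[0,0.1,0,0,0,0],[0,0,0,0,0,0]]]'
python3 arc.py 257
```

```text
clock: 7.07
eef_pos: [512.1, -305.6, 78.9]
tool_rot: [-3.129, -0.0, 1.212]
force: [-0.7, 0.7, -0.4]
width: 45.3
tcp polar 104.52256560063833 247.5639517734877
shift [-0.12  0.59 -0.04] turn [-0.12 -0.01 -1.26] pos [ 512.1 -305.6   78.9] yaw 69.4 clk 7.0667 F [-0.7  0.7 -0.4]
```

```bash
python3 -m crank '[[[0,0.12,0,0,0,-0.2],[0,0.12,0,0,0,-0.2],[0,0.12,0,0,0,-0.2],[0,0.05,0,0,0,0],[0,0,0,0,0,0]]]'
python3 arc.py 257
python3 - <<'E'
from meas import *
P={'top':ctrl.get_image('top')}; save(P['top'],'pics/t3.png'); measure(P)
E
```

```text
clock: 7.48
eef_pos: [521.4, -309.2, 78.6]
tool_rot: [-3.124, 0.001, 1.277]
force: [-1.7, 0.6, 1.1]
width: 45.5
tcp polar 104.78130242374584 253.01652211094262
shift [-0.13  0.25 -0.05] turn [-0.17 -0.   -0.64] pos [ 521.4 -309.2   78.6] yaw 73.1 clk 7.4833 F [-1.7  0.6  1.1]
arm 271 px 371.9 227.4 W [ 520.9 -271.9   69.3]
redend 61 px 327.6 211.0 W [ 551.7 -189.6  119.9]
mark 42 px 329.5 197.6 W [ 580.2 -197.8   81.8]
black 707 px 383.2 229.9 W [ 513.4 -268.3  171.7]
green 15 px 323.6 236.6 W [ 510.9 -185.6   66.5]
blackpins 152 px 348.5 212.6 W [ 554.  -232.7   65.2]
bar ((530.8190307617188, -256.31500244140625), (142.39146423339844, 71.82776641845703), 48.976531982421875)
disc ((537.7750244140625, -238.42250061035156), 70.25579833984375) [ 552.6 -209.5   80.8]
rim ((546.7172241210938, -200.9597625732422), 70.86942291259766) [ 551.1 -202.2   56.6]
```

The lever has swung 77° (1.35 rad). I'll lift off and measure the nut again.

```bash
python3 -m crank '[[[0,-0.15,0,0,0,0],[0,0,-0.5,0,0,0],[0,0,-0.6,0,0,0],[0,0,-0.6,0,0,0],[0,0,-0.6,0,0,0],[0,0,-0.6,0,0,0],[0,0,-0.5,0,0,0],[-1,0,-0.4,0,0,0],[-1,0,0,0,0,0],[-1,0,0,0,0,0],[-1,0,0,0,0,0],[0,0,0,0,0,0]]]'
python3 - <<'E'
from meas import *
P={'top':ctrl.get_image('top')}; measure(P); print(ctrl.read_state()['eef_pos'])
cv2.imwrite('pics/t4.png',cv2.resize(P['top']['color'][140:330,240:460,::-1],None,fx=3,fy=3,interpolation=cv2.INTER_CUBIC))
E
```

```text
clock: 8.53
eef_pos: [492.0, -421.7, 200.5]
tool_rot: [3.138, -0.004, 1.287]
force: [-0.7, -0.5, -0.6]
width: 45.2
knobtop 54 px 396.7 234.5 W [ 508.3 -307.   112.4]
arm 272 px 372.1 227.5 W [ 520.7 -272.3   69.2]
redend 61 px 327.6 210.9 W [ 551.8 -189.6  120.2]
mark 41 px 329.4 197.6 W [ 580.2 -197.6   81.9]
black 168 px 345.6 209.7 W [ 553.1 -220.5  118.2]
green 15 px 323.6 236.6 W [ 510.9 -185.6   67.1]
blackpins 192 px 347.6 213.9 W [ 551.8 -231.    64.8]
bar ((553.9038696289062, -209.89356994628906), (11.695764541625977, 56.47170639038086), 6.235914707183838)
disc ((534.7501220703125, -243.89642333984375), 76.4905776977539) [ 552.2 -210.4   80.8]
rim ((548.47705078125, -200.53257751464844), 70.98151397705078) [ 551.4 -202.1   56.6]
[ 493.47519927 -418.25332     200.59510659]
```

View pics/t4.png

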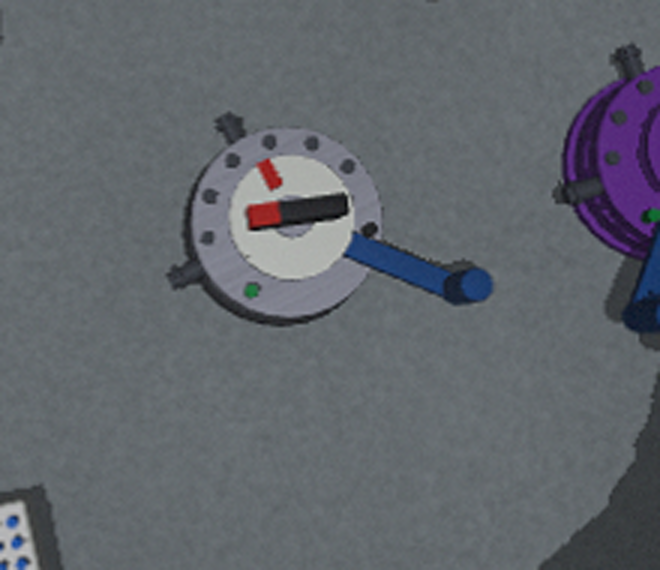

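The lever rests at the black pin (370,229 in the crop), and the nut is still at about 95° in the world, centre (553.5,-210). Next is the nut.

```bash
python3 -m crank '[[[0.85,0.02,0,0,0,-0.45],[0.85,0.02,0,0,0,-0.45],[0.85,0.02,0,0,0,-0.45],[0.85,0.02,0,0,0,-0.45],[0.85,0.02,0,0,0,-0.45],[0.85,0.02,0,0,0,-0.45],[0.85,0.02,0,0,0,-0.45],[0,0,0,0,0,-0.3],[0,0,0,0,0,0],[0,0,0,0,0,0]]]'
python3 -c "
from h import *
todo(553.5,-210,92,95)"
```

```text
clock: 9.42
eef_pos: [527.5, -223.6, 202.5]
tool_rot: [3.122, -0.009, 1.676]
force: [0.1, -0.3, -0.3]
width: 45.3
shift [0.33 0.84 3.7 ] turn [ 0.19 -0.09  0.17] pos [ 527.5 -223.6  202.5] yaw 96.0 clk 9.4167 F [ 0.1 -0.3 -0.3]
```

```bash
python3 -m crank '[[[0.17,0.4,0,0.1,-0.05,0.1],[0.17,0.4,0,0.1,-0.05,0],[0,0.1,0.3,0,0,0],[0,0,0.3,0,0,0],[0,0,0.3,0,0,0],[0,0,0,0,0,0],[0,0,0,0,0,0]]]'
python3 -c "
from h import *
todo(553.5,-210,92,95)"
```

```text
clock: 10.0
eef_pos: [551.2, -215.7, 171.5]
tool_rot: [-3.137, 0.003, 1.653]
force: [-0.0, 0.9, 0.3]
width: 45.5
shift [0.19 0.1  2.65] turn [-0.04  0.03 -0.05] pos [ 551.2 -215.7  171.5] yaw 94.7 clk 10.0 F [-0.   0.9  0.3]
```

```bash
python3 -m crank '[[[0.19,0.1,0.1,0,0,0],[0,0,0.35,0,0,0],[0,0,0.35,0,0,0],[0,0,0.35,0,0,0],[0,0,0.35,0,0,0],[0,0,0.3,0,0,0],[0,0,0.3,0,0,0],[0,0,0.3,0,0,0],[0,0,0.15,0,0,0],[0,0,0,0,0,0],[0,0,0,0,0,0]]]'
python3 -c "
from h import *
todo(553.5,-210,92,95)"
```

```text
clock: 10.92
eef_pos: [550.7, -211.0, 84.8]
tool_rot: [-3.133, 0.002, 1.65]
force: [0.3, -0.6, 0.6]
width: 45.3
shift [ 0.02  0.09 -0.24] turn [-0.08  0.02 -0.08] pos [ 550.7 -211.    84.8] yaw 94.5 clk 10.9167 F [ 0.3 -0.6  0.6]
```

```bash
python3 -m crank '[[[0,0.09,-0.24,0,0,0],[0,0,0,0,0,0],[0,0,0,0,0,0],[0,0,0,0,0,0]]]' 0.62
python3 -m crank '[[[0,0,0,0,0,0],[0,0,0,0,0,0],[0,0,0,0,0,0],[0,0,0,0,0,0],[0,0,0,0,0,0]]]' 1
python3 -c "
from h import *
todo(553.5,-210,92,25)"
```

```text
clock: 11.25
eef_pos: [555.3, -210.9, 94.4]
tool_rot: [-3.136, 0.003, 1.65]
force: [-0.9, 0.2, -0.2]
width: 16.5
clock: 11.67
eef_pos: [553.9, -210.9, 94.7]
tool_rot: [-3.135, 0.003, 1.65]
force: [0.0, -0.4, -0.8]
width: 11.0
shift [ 0.03 -0.01  0.09] turn [-0.04  0.06 11.59] pos [ 553.9 -210.9   94.7] yaw 94.5 clk 11.6667 F [ 0.  -0.4 -0.8]
```

```bash
python3 -m crank '[[[0,0,0,0,0,0.5],[0,0,0,0,0,0.5],[0,0,0,0,0,0.5],[0,0,0,0,0,0.5],[0,0,0,0,0,0.5],[0,0,0,0,0,0.5],[0,0,0,0,0,0.5],[0,0,0,0,0,0.5],[0,0,0,0,0,0.5],[0,0,0,0,0,0.5],[0,0,0,0,0,0],[0,0,0,0,0,0]]]'
python3 -c "
from h import *
todo(553.5,-210.5,94,25);print(ctrl.read_state()['torque'],ctrl.read_state()['width'])"
```

```text
clock: 12.67
eef_pos: [553.5, -210.8, 94.6]
tool_rot: [-3.136, 0.006, 1.103]
force: [-0.6, -0.3, -1.3]
width: 10.9
shift [ 0.01 -0.01  0.02] turn [-0.03  0.07  6.36] pos [ 553.5 -210.8   94.6] yaw 63.2 clk 12.6667 F [-0.6 -0.3 -1.3]
[ 0.04191983  0.01185122 -0.01876233] 10.94266037428782
```

```bash
python3 -m crank '[[[0,0,0,0,0,0.5],[0,0,0,0,0,0.5],[0,0,0,0,0,0.5],[0,0,0,0,0,0.5],[0,0,0,0,0,0.5],[0,0,0,0,0,0.5],[0,0,0,0,0,0.5],[0,0,0,0,0,0.5],[0,0,0,0,0,0.5],[0,0,0,0,0,0.5],[0,0,0,0,0,0.5],[0,0,0,0,0,0]]]'
python3 -m crank '[[[0,0,0,0,0,0.5],[0,0,0,0,0,0],[0,0,0,0,0,0],[0,0,0,0,0,0]]]'
python3 -c "
from h import *
todo(553.5,-210.5,94,25);print(ctrl.read_state()['torque'],ctrl.read_state()['width'])"
```

```text
clock: 13.67
eef_pos: [553.3, -210.5, 94.6]
tool_rot: [-3.139, 0.008, 0.518]
force: [-1.2, -0.4, -0.7]
width: 11.0
clock: 14.0
eef_pos: [553.3, -210.5, 94.6]
tool_rot: [-3.139, 0.008, 0.474]
force: [-0.7, 0.4, -1.7]
width: 11.1
shift [0.01 0.   0.02] turn [-0.03  0.08  0.36] pos [ 553.3 -210.5   94.6] yaw 27.1 clk 14.0 F [-0.7  0.4 -1.7]
[ 0.01928147 -0.06676446 -0.09493311] 11.071416138019297
```

```bash
python3 -m crank '[[[0,0,0,0,0,0.25],[0,0,0,0,0,0],[0,0,0,0,0,0]]]'
python3 -m crank '[[[0,0,0,0,0,0],[0,0,0,0,0,0],[0,0,0,0,0,0],[0,0,0,0,0,0],[0,0,-0.4,0,0,0],[0,0,-0.6,0,0,0],[0,0,-0.6,0,0,0],[0,0,-0.6,0,0,0],[0,0,-0.6,0,0,0],[0,0,-0.5,0,0,0],[0,0,0,0,0,0]]]' -0.06
python3 -m crank '[[[-0.75,0.8,0,0,0,0],[-0.75,0.8,0,0,0,0],[-0.75,0.8,0,0,0,0],[-0.75,0.8,0,0,0,0],[-0.75,0.8,0,0,0,0],[-0.75,0.8,0,0,0,0],[0,0,0,0,0,0],[0,0,0,0,0,0]]]'
python3 - <<'E'
from meas import *
P={'top':ctrl.get_image('top')}; measure(P); print(ctrl.read_state()['eef_pos'])
cv2.imwrite('pics/t5.png',cv2.resize(P['top']['color'][140:330,240:460,::-1],None,fx=3,fy=3,interpolation=cv2.INTER_CUBIC))
E
```

```text
clock: 14.25
eef_pos: [553.3, -210.5, 94.6]
tool_rot: [-3.139, 0.008, 0.448]
force: [-0.1, 0.0, -0.6]
width: 10.7
clock: 15.17
eef_pos: [555.6, -209.9, 202.8]
tool_rot: [-3.14, 0.005, 0.451]
force: [0.1, 0.2, 0.1]
width: 45.6
clock: 15.83
eef_pos: [497.2, -403.2, 205.1]
tool_rot: [3.141, 0.0, 0.46]
force: [0.0, 0.8, -0.7]
width: 45.2
knobtop 53 px 396.8 234.5 W [ 508.4 -307.1  112.5]
arm 272 px 372.1 227.5 W [ 520.7 -272.3   69.2]
redend 65 px 333.8 198.6 W [ 572.7 -201.1  119.9]
mark 15 px 328.9 195.1 W [ 584.9 -197.1   81.1]
black 185 px 341.3 213.6 W [ 546.8 -213.1  117.9]
green 15 px 323.6 236.6 W [ 510.8 -185.5   67.5]
blackpins 190 px 347.6 214.4 W [ 550.7 -230.9   65.6]
bar ((554.8863525390625, -209.29074096679688), (56.71339416503906, 12.36097526550293), 25.429203033447266)
disc ((534.9745483398438, -243.74618530273438), 76.2455062866211) [ 551.8 -210.3   80.7]
rim ((548.321533203125, -200.287109375), 70.65545654296875) [ 551.1 -202.    56.7]
[ 496.35993876 -404.28778742  205.01188692]
```

View pics/t5.png

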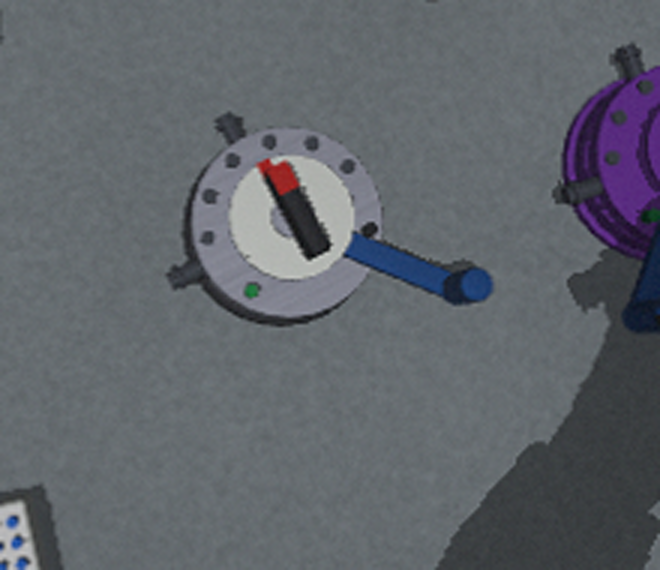

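The nut is on its mark, with the bar at 25.4° against the mark at about 25°. Now I'll cage the knob at (508,-307), yaw 65°.

```bash
sed -i 's/552/553/g;s/209/210/g' arc.py; python3 -m crank '[[[0.35,-0.4,0,0,0,-0.8],[0.35,-0.4,0,0,0,-0.8],[0.35,-0.4,0,0,0,-0.8],[0.35,-0.4,0,0,0,-0.8],[0.35,-0.4,0,0,0,-0.8],[0.2,-0.3,0,0,0,-0.8],[0.1,-0.2,0,0,0,-0.8],[0,0,0,0,0,-0.7],[0,0,0,0,0,0],[0,0,0,0,0,0]]]'
python3 -c "
from h import *
todo(508.4,-307.1,205,65.5)"
```

```text
clock: 16.72
eef_pos: [499.1, -291.7, 204.3]
tool_rot: [-3.139, -0.001, 1.167]
force: [1.2, -0.1, 0.6]
width: 45.3
shift [-0.35  0.49 -0.03] turn [-0.03 -0.01  0.22] pos [ 499.1 -291.7  204.3] yaw 66.8 clk 16.7167 F [ 1.2 -0.1  0.6]
```

```bash
python3 -m crank '[[[-0.17,0.25,0,0,0,0.1],[-0.17,0.24,0,0,0,0.1],[0,0,0.3,0,0,0],[0,0,0.4,0,0,0],[0,0,0.4,0,0,0],[0,0,0,0,0,0],[0,0,0,0,0,0]]]'
python3 -c "
from h import *
todo(508.4,-307.1,80,65.5)"
```

```text
clock: 17.3
eef_pos: [511.2, -310.7, 168.2]
tool_rot: [-3.141, 0.001, 1.134]
force: [0.7, -0.2, 0.4]
width: 45.2
shift [ 0.07 -0.13  2.94] turn [-0.01  0.01 -0.09] pos [ 511.2 -310.7  168.2] yaw 65.0 clk 17.3 F [ 0.7 -0.2  0.4]
```

```bash
python3 -m crank '[[[0.07,-0.13,0.1,0,0,0],[0,0,0.3,0,0,0],[0,0,0.4,0,0,0],[0,0,0.4,0,0,0],[0,0,0.4,0,0,0],[0,0,0.4,0,0,0],[0,0,0.4,0,0,0],[0,0,0.3,0,0,0],[0,0,0,0,0,0],[0,0,0,0,0,0]]]'
python3 arc.py 206 166
```

```text
clock: 18.13
eef_pos: [509.5, -307.7, 83.2]
tool_rot: [3.137, 0.001, 1.132]
force: [0.1, -0.1, 0.0]
width: 45.0
tcp polar 106.92261240636107 246.00284940475962
shift [ 0.73 -2.35  0.1 ] turn [ 0.04 -0.    6.47] pos [ 509.5 -307.7   83.2] yaw 64.8 clk 18.1333 F [ 0.1 -0.1  0. ]
shift [ 2.86 -3.64  0.09] turn [ 0.04 -0.02 13.14] pos [ 509.5 -307.7   83.2] yaw 64.8 clk 18.1333 F [ 0.1 -0.1  0. ]
```

```bash
python3 -m crank '[[[-0.01,-0.2,0.01,0,0,0.5],[-0.01,-0.2,0.01,0,0,0.5],[-0.01,-0.2,0.01,0,0,0.5],[-0.01,-0.2,0.01,0,0,0.5],[-0.01,-0.2,0.01,0,0,0.5],[-0.01,-0.2,0.01,0,0,0.5],[-0.01,-0.2,0.01,0,0,0.5],[-0.01,-0.2,0.01,0,0,0.5],[-0.01,-0.2,0.01,0,0,0.5],[-0.01,-0.2,0,0,0,0.5],[0,0,0,0,0,0],[0,0,0,0,0,0]]]'
python3 arc.py 206 166
```

```text
clock: 19.13
eef_pos: [470.7, -276.4, 89.0]
tool_rot: [3.114, -0.016, 0.583]
force: [0.1, -0.5, -0.4]
width: 45.2
tcp polar 105.77593758991927 218.88529148674294
shift [-0.1  -0.81  0.28] turn [ 0.26 -0.17  1.23] pos [ 470.7 -276.4   89. ] yaw 33.4 clk 19.1333 F [ 0.1 -0.5 -0.4]
shift [ 1.04 -3.02  0.23] turn [ 0.19 -0.25  7.89] pos [ 470.7 -276.4   89. ] yaw 33.4 clk 19.1333 F [ 0.1 -0.5 -0.4]
```

```bash
python3 -m crank '[[[-0.01,-0.22,0.04,0.02,-0.02,0.42],[-0.01,-0.22,0.04,0.02,-0.02,0.42],[-0.01,-0.22,0.04,0.02,-0.02,0.42],[-0.01,-0.22,0.04,0.02,-0.02,0.42],[-0.01,-0.22,0.04,0.02,-0.02,0.42],[-0.01,-0.22,0.04,0.02,-0.02,0.42],[-0.01,-0.22,0.03,0.02,-0.02,0.42],[-0.01,-0.22,0.03,0.02,-0.02,0.42],[-0.01,-0.22,0.03,0.02,0,0.42],[-0.01,-0.22,0.02,0,0,0.42],[0,0,0,0,0,0],[0,0,0,0,0,0]]]'
python3 arc.py 166
```

```text
clock: 20.13
eef_pos: [453.6, -226.8, 83.7]
tool_rot: [3.12, -0.025, 0.134]
force: [1.0, 0.2, -0.0]
width: 45.0
tcp polar 100.82215855916772 189.5710961294263
shift [-0.02 -1.46  0.09] turn [ 0.16 -0.27  3.61] pos [ 453.6 -226.8   83.7] yaw 7.7 clk 20.1333 F [ 1.   0.2 -0. ]
```

```bash
python3 -m crank '[[[-0.05,-0.2,0.02,0.02,-0.03,0.45],[-0.05,-0.2,0.02,0.02,-0.03,0.45],[-0.05,-0.2,0.02,0.02,-0.03,0.45],[-0.03,-0.2,0.02,0.02,-0.03,0.45],[-0.03,-0.2,0.02,0.02,-0.03,0.45],[-0.03,-0.2,0.02,0.02,-0.03,0.45],[-0.02,-0.2,0.01,0.02,-0.03,0.45],[0,0,0,0,0,0],[0,0,0,0,0,0]]]'
python3 arc.py 161
python3 - <<'E'
from meas import *
measure({'top':ctrl.get_image('top')})
E
```

```text
clock: 20.88
eef_pos: [453.3, -191.9, 81.8]
tool_rot: [3.137, -0.02, -0.198]
force: [-0.2, 0.1, -0.4]
width: 45.3
tcp polar 101.29133336607254 169.72592716010092
shift [-0.23 -0.55  0.05] turn [ 0.03 -0.2   1.27] pos [ 453.3 -191.9   81.8] yaw -11.4 clk 20.8833 F [-0.2  0.1 -0.4]
knobtop 1 px 335.0 235.0 W [ 495.5 -165.6  422.7]
arm 18 px 333.2 234.8 W [ 485.2 -191.7   65.8]
redend 64 px 333.8 198.6 W [ 572.7 -201.2  119.8]
mark 16 px 329.4 195.1 W [ 584.8 -197.9   81.3]
black 2902 px 350.6 264.8 W [ 472.1 -172.   438.5]
green 14 px 323.5 236.5 W [ 511.  -185.3   67.8]
blackpins 116 px 333.4 205.3 W [ 568.6 -206.4   61.5]
bar ((500.1452941894531, -189.39950561523438), (76.85569763183594, 149.85568237304688), 56.96570587158203)
disc ((554.014892578125, -210.03189086914062), 38.237274169921875) [ 554.6 -207.7   80.7]
rim ((549.2333984375, -200.05836486816406), 70.88943481445312) [ 560.9 -199.1   56.6]
```

```bash
python3 -m crank '[[[-0.06,-0.15,0.01,0,-0.03,0.3],[-0.06,-0.15,0.01,0,-0.03,0.3],[-0.06,-0.15,0.01,0,-0.03,0.3],[0,-0.1,0,0,-0.03,0.2],[0,0,0,0,0,0],[0,0,0,0,0,0]]]'
python3 arc.py 161
```

```text
clock: 21.43
eef_pos: [453.1, -176.6, 81.2]
tool_rot: [3.138, -0.011, -0.322]
force: [-1.0, 0.1, 0.5]
width: 45.5
tcp polar 105.3263764692848 161.49765212428753
shift [-0.12 -0.03  0.04] turn [ 0.04 -0.1   0.09] pos [ 453.1 -176.6   81.2] yaw -18.4 clk 21.4333 F [-1.   0.1  0.5]
```

Nudge gently until the force rises at the stop.

```bash
python3 -m crank '[[[0,-0.06,0,0,0,0],[0,-0.06,0,0,0,0],[0,0,0,0,0,0],[0,0,0,0,0,0]]]'
python3 -m crank '[[[0,-0.06,0,0,0,0],[0,-0.06,0,0,0,0],[0,0,0,0,0,0],[0,0,0,0,0,0]]]'
```

```text
clock: 21.77
eef_pos: [453.7, -173.5, 81.1]
tool_rot: [3.137, -0.01, -0.322]
force: [-1.0, -0.3, -0.5]
width: 45.1
clock: 22.1
eef_pos: [454.2, -171.4, 81.0]
tool_rot: [3.135, -0.01, -0.323]
force: [-0.5, -1.4, -1.1]
width: 45.0
```

```bash
python3 -m crank '[[[0,0.2,0,0,0,0],[0,0.05,-0.4,0,0,0],[0,0,-0.6,0,0,0],[0,0,-0.6,0,0,0],[0,0,-0.6,0,0,0],[0,0,-0.6,0,0,0],[0,0,-0.6,0,0,0],[0,0,-0.4,0,0,0],[0,0,0,0,0,0]]]'
python3 -m crank '[[[0,1,0,0,0,0],[0,1,0,0,0,0],[0,1,0,0,0,0],[0,1,0,0,0,0],[0,1,0,0,0,0],[0,1,0,0,0,0],[0,1,0,0,0,0],[0,0,0,0,0,0],[0,0,0,0,0,0]]]'
python3 - <<'E'
from meas import *
P={'top':ctrl.get_image('top')}; measure(P); print(ctrl.read_state()['eef_pos'])
cv2.imwrite('pics/t6.png',cv2.resize(P['top']['color'][140:330,240:460,::-1],None,fx=3,fy=3,interpolation=cv2.INTER_CUBIC))
E
```

```text
clock: 22.85
eef_pos: [451.3, -177.4, 199.4]
tool_rot: [3.139, -0.009, -0.321]
force: [-0.1, -0.6, -0.4]
width: 45.2
clock: 23.6
eef_pos: [384.6, -382.6, 193.7]
tool_rot: [-3.139, -0.008, -0.31]
force: [1.6, 1.3, 0.1]
width: 45.3
knobtop 89 px 325.3 272.7 W [ 447.5 -182.1  112.4]
arm 278 px 328.1 248.5 W [ 487.2 -192.    69.1]
redend 65 px 333.8 198.6 W [ 572.7 -201.1  119.9]
mark 16 px 329.4 195.1 W [ 584.8 -197.9   81.4]
black 187 px 340.4 213.7 W [ 546.6 -211.5  117.9]
green 15 px 323.6 236.6 W [ 510.9 -185.6   66.8]
blackpins 153 px 330.0 215.0 W [ 551.1 -199.3   63.5]
bar ((515.1963500976562, -203.521484375), (38.42509460449219, 129.56024169921875), 81.6159896850586)
disc ((515.673583984375, -198.66421508789062), 77.63385009765625) [ 551.9 -208.8   80.8]
rim ((548.9419555664062, -200.2119140625), 70.9874038696289) [ 553.4 -205.1   56.7]
[ 384.10655413 -383.1334604   193.751658  ]
```

View pics/t6.png

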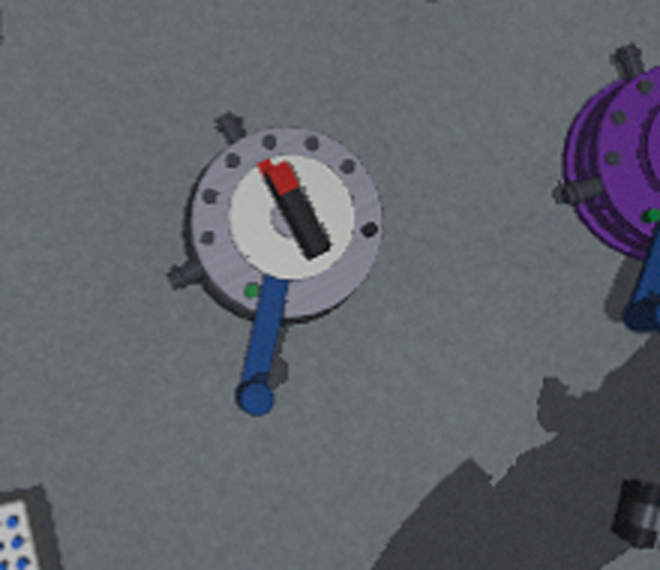

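The lever is at the green pin (252,290 in the crop), a touch tighter than at the start. The nut's red end is over the mark, and the gripper is well clear.

```bash
python3 -m crank '[[[0,0,0,0,0,0],[0,0,0,0,0,0],[0,0,0,0,0,0],[0,0,0,0,0,0]]]'; python3 -c "
from cell import ctrl; print(ctrl.finish_job())"
```

```text
clock: 23.98
eef_pos: [385.4, -379.1, 192.4]
tool_rot: [-3.138, -0.006, -0.305]
force: [0.2, 0.0, -0.1]
width: 45.4
the job is handed in; nothing more can be done
None
```

I opened the blue lever, turned the nut onto its red mark, closed the lever again and handed the job in at about 24 s. `finish_job` gives no verdict, so the results below rest on my own camera measurements.

- **Lever open:** it swung about 77° (about 1.35 rad) and came to rest at the black pin. I moved it with the fingers loosely around the knob.
- **Nut:** I gripped it and turned it about 70° clockwise. The bar then measured 25.4° in the world frame, against about 25° for the mark. The red end had not moved after the lever was closed.
- **Lever closed:** it is back at the green pin, about 1° further closed than where it started.
- **Clear of everything:** the gripper is well away from the holder and the force reads about 0 N. The arm never came near the yellow or purple holders.

In some pictures the automatic outline fits for the disc and the nut bar were wrong, because the arm or lever merged into them. There I used the colour centroids and the enlarged pictures instead.

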